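# Lay the keeper bar over the pay-off spool

## Robot

A 6-joint arm with a two-finger parallel gripper is mounted at the origin on the work surface. World frame = base frame: x ahead of the robot, y to its left, z up, the work surface at z = 0. Lengths are in m, angles in rad, forces in N, time in s.
With the tool pointing down it reaches from about 0.325 to 0.75 m from the base axis. Payload 7.6 kg.
Tool frame: the origin (TCP) lies on the centre line of the jaws, within the pads' length; the fingertips stand ahead of it and the grasp point (between the pads) lies 11 mm behind it (tip_reach is the z of the fingertips in the tool frame, in m); z points along the fingers, y is the direction in which the jaws open and shut (so a half turn about z gives the same grasp; the last joint's range is limited). The gripper opens to 85 mm and grips with 20 to 120 N. Pads are 22 mm wide; open, the fingers measure 114 mm over their backs; the gripper's body (76 mm by 85 mm) begins 54 mm behind the grasp point. The pads swing forward as they close: fully open they stand 13 mm farther back than shut.
Start: joints at [-1.36, 0.052, 1.401, -0, 1.689, -0.07], TCP at [0.146, -0.504, 0.211] pointing down, gripper open.
Joint ranges: [-2.9, 2.9], [-0.91, 2.17], [0.12, 2.37], [-1.06, 4.2], [0.26, 2.73], [-2.93, 2.93]. Speed limits (rad/s): [2.57, 2.57, 3.01, 3.14, 3.14, 3.14].

## Interface

Orientations are given as a rotation vector (axis times angle).
In Python, from rig import * gives the robot as it stands.
- The arm moves only by the tool servo_tool, never from a script. Its argument "commands" is a list of rows, each a list of 4 numbers: the shift along the tool's x, y, z in mm, then the turn about the tool's z in degrees. In form: [[dx, dy, dz, turn], ...]. A call has 1 to 5 rows; each row shifts and turns the commanded pose from where the row before left it, along the tool's axes as they then stand; what a row does not reach is not made up. A row lasts 1/10 s, in which the tool goes at most 50 mm and 8.59 degrees, less where a joint would pass 70% of its speed; a pose out of reach is approached as far as the arm can. A call with a gripper value outside its range is refused whole. "hand" is the finger opening in mm, from 0 to 85.4, set as the call begins (left out, the last holds). The fingers move at their own pace and stop on an object; the grip force is fixed at half the most. Time passes only in rows, so rows that do not move let the fingers close. It gives the time, the measured TCP pose, the force and the opening at its end, in the units of the state.
- sense(): the state, without advancing time (a new reading comes with each control period).
- camera(name): name is "side" or "top"; returns the picture (400x640x3 uint8, blue, green, red); there is no depth.
- camera_model(name): a dict with "fx", "fy", "cx", "cy" (pixels), "k1" (the pictures are not rectified: a ray, as slopes to the right and down, at radius r is drawn at 1 + k1 r^2 times it, then the intrinsics apply), "R" (3x3) and "t" (3): a world point X has camera coordinates R X + t. Camera axes: x right, y down, z forward; pixel columns grow to the right and rows downward; lengths in m; the calibration is good to about 2 mm. A picture is of the moment at which its call begins. camera_model takes no time and is no camera call.
- sign_off(): hands the job in, once; it reports no verdict.
The state is a dict: "clock": time; "joint_pos": joint angles; "dq": joint speeds; "joint_torque": joint torques, N m; "position": TCP position; "tool_rot": TCP orientation; "force": force on the tool from outside, world axes, zero at the start; "moment": the same for the moment, N m; "grip_width": finger opening in m.
Only numpy, scipy, OpenCV 4.12 (cv2) and the standard library are available. Lean on these libraries where they do the work, as an engineer would, in place of code of your own. Each camera call takes 0.05 s, during which the arm holds its last target. There are 200 camera calls.

## Task

Swing the tilt-out bin of the small rack fully forward by its handle and take out the steel keeper bar by its grip. Lay the bar across the two brackets of the pay-off stand, above the spool, grip upwards: flat down in both notches, both ends sticking out past the brackets, set down and let go there, not dropped. Leave everything else on the bench where it is.

Things in the scene. Friction and masses are not known exactly. Their poses are not given: they have to be found in the camera images.
- rack: grey bin rack fixed to the bench, 150 mm deep (x), 250 wide (y), open front facing its -x. Origin on the bench under the bin hinge line, which runs along y 15 mm up; the rack reaches from x = 0 to 150 mm. Its top board (128 to 138 mm up, front edge at x = 48 mm) roofs over the shut bin; two spools up to 188 mm stand fixed on it from x = 88 mm rearwards.
- bin (a joint): tilt-out bin's angle, rad: 0 shut (upright), grows as its top swings forward (to the rack's -x), stop at 0.70 = fully forward. Weight and a stiff hinge resist (about 10 N at the handle); it stays where it is left.
- bin_hinge (a point): middle of the bin's hinge line; axes turn with the bin (parallel to the rack's when shut): x rearwards along the bin floor, y along the hinge, z up the front panel. In these axes, mm: front panel x 0 to 6, 92 high, 222 wide; side walls 55 high at y = +-108; rear wall 40 high at x = 102; floor 5 thick.
- bin_handle (a point): middle of the bin's handle, a round steel bar 12 mm thick, 100 mm long along y, at x = -35, z = 82 mm in the bin_hinge axes; 29 mm free between it and the front panel. Its axes turn with the bin.
- bar: keeper bar: flat steel, 190 mm long (y), 30 wide (x), 14 thick; on the middle of its top a dark block grip 40 (y) x 24 (x) mm, from 14 to 56 mm above the underside. Origin: centre of underside, z out of its top. About 0.32 kg. Starts in two saddles in the bin (2 mm play in x) at x = 45, z = 17 mm in the bin_hinge axes, grip along the bin's z; leans with the bin.
- stand: fixed pay-off stand, base 130 (x) x 210 mm (y); origin on the bench under its middle. Two dark steel brackets at y = +-72 mm, 16 thick (y), 60 deep (x); between them a wire spool, top 104 mm up. Each bracket's top has an open notch at x = 0: 40 mm wide (x), floor 112 mm above the bench, cheeks to 122. The bar belongs on both notch floors, along y (either way round), middles together.
- spool_a: bystander: upright copper wire spool, 68 mm diameter, 75 mm tall, between rack and stand; origin at the centre of its underside. Leave alone.
- spool_b: bystander: upright spool with pale flanges, 90 mm diameter, 60 mm tall; origin at the centre of its underside. Leave alone.
- spool_c: bystander: upright spool with wooden flanges, 80 mm diameter, 90 mm tall; origin at the centre of its underside. Leave alone.
- spare_plate: bystander: plain flat steel strip without a grip, 130 x 20 x 8 mm, lying on the bench; origin at the centre of its underside. Not the keeper bar; leave alone.
- screwdriver: bystander: screwdriver lying on the bench; origin under its middle. Leave alone.
- mug: bystander: white mug, 76 mm diameter, 90 mm tall; origin at the centre of its underside. Leave alone.
- tape: bystander: cardboard ring lying flat, 100 mm outside diameter, 25 mm tall; origin at the centre of its underside. Leave alone.
Things that resemble listed ones, but are neither listed nor needed, are in the scene too. Leave any blue look-alike of the bar alone.

How it is judged:
By the outcome, as a careful person would: the job done as asked, in the order asked, and still so for the second after the job is handed in, with the robot touching nothing.
It also fails if it takes over 64 s, if anything falls off the work surface, if the arm or the gripper's body presses on something with over 40 N, if the wrist force passes 120 N, or if a joint passes its speed limit or range.

## Working session

There is one attempt and no reset: what is moved stays moved. The work goes in short steps, Python scripts to look and compute and a tool call to move; the robot and the scene stay as the last step left them, time stands still between calls to the robot, and variables do not carry over. Pictures are saved under pics/ and viewed, about 8 in all and at most 12, crops included, and the job is handed in when it is done.

Besides the shell and the picture viewer there is one more tool, called after "Emit:" by a JSON object that holds its "method" and its "body", one argument or row to a line. servo_tool: Moves the arm, as the interface text tells. Its arguments: {"type":"object","properties":{"commands":{"type":"array"},"hand":{"type":"number"}},"required":["commands"]}

```bash
mkdir -p pics; python3 - <<'E'
from rig import *
import cv2,numpy as np
for n in("side","top"):
    cv2.imwrite(f"pics/{n}0.png",camera(n)); m=camera_model(n); print(n,{k:np.round(v,4).tolist() for k,v in m.items()})
s=sense(); print({k:np.round(v,4).tolist() if not isinstance(v,dict) else v for k,v in s.items()})
E
ls
```

```text
side {'fx': 438.9079, 'fy': 438.9079, 'cx': 327.8319, 'cy': 199.6863, 'k1': -0.0409, 'R': [[-0.8708, -0.4915, 0.0106], [-0.2689, 0.4583, -0.8471], [0.4115, -0.7405, -0.5313]], 't': [0.4628, 0.2336, 1.2293]}
top {'fx': 478.5809, 'fy': 478.5809, 'cx': 324.039, 'cy': 198.6825, 'k1': -0.1464, 'R': [[0.0048, -1.0, -0.006], [-0.9983, -0.0044, -0.058], [0.058, 0.0062, -0.9983]], 't': [0.0127, 0.5382, 1.3772]}
{'clock': 0.1, 'joint_pos': [-1.3603, 0.0528, 1.4016, -0.0, 1.6886, -0.0703], 'dq': [-0.001, -0.0044, -0.0023, -0.002, -0.0006, 0.0009], 'joint_torque': [-0.0005, -38.2581, -36.0987, -0.0002, 0.0048, -0.0], 'position': [0.1454, -0.5041, 0.2103], 'tool_rot': [-3.1093, -0.4394, 0.0002], 'force': [-0.5631, -0.3829, 0.449], 'moment': [0.0025, -0.0397, -0.0217], 'grip_width': 0.0852}
pics
```

View pics/top0.png

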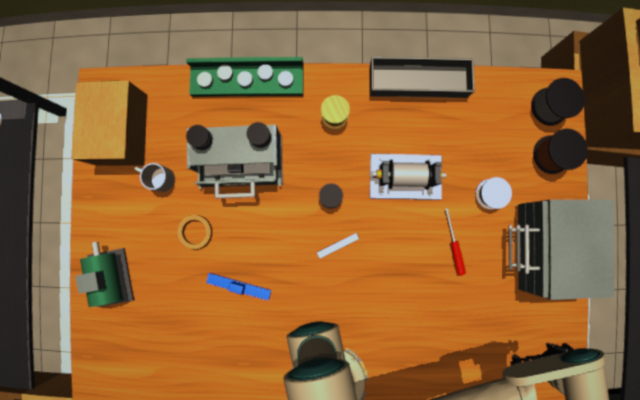

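View pics/side0.png

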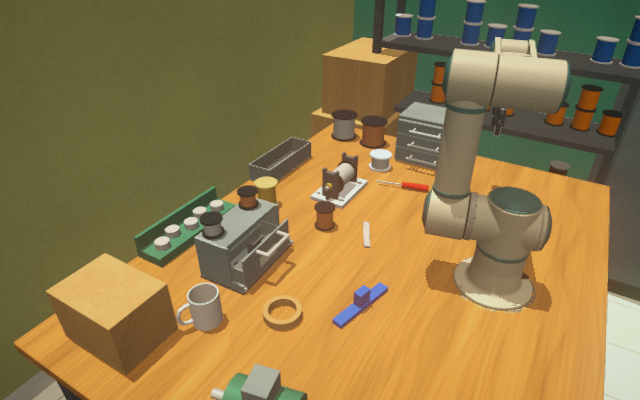

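Top view: rack at about (235,160) with its handle at (235,190), stand at (407,177), spool_a (331,197). Side view: rack (240,245), handle (275,245), stand (340,185). Next, zoomed crops for fitting.

```bash
cat > h.py <<'E'
from rig import *
import cv2,numpy as np
from scipy.spatial.transform import Rotation as Ro
M={n:camera_model(n) for n in("side","top")}
def proj(n,X):
    m=M[n]; c=np.atleast_2d(X)@np.array(m["R"]).T+np.array(m["t"]); s=c[:,:2]/c[:,2:]
    s=s*(1+m["k1"]*(s**2).sum(1,keepdims=True)); return s*[m["fx"],m["fy"]]+[m["cx"],m["cy"]]
def back(n,uv,z):
    m=M[n]; d=(np.array(uv,float)-[m["cx"],m["cy"]])/[m["fx"],m["fy"]]; s=d.copy()
    for _ in range(20): s=d/(1+m["k1"]*(s@s))
    R=np.array(m["R"]); r=R.T@np.r_[s,1]; o=-R.T@np.array(m["t"]); return o+r*(z-o[2])/r[2]
def pose(x,y,yaw): # 4x4
    T=np.eye(4); T[:3,:3]=Ro.from_euler('z',yaw).as_matrix(); T[:2,3]=x,y; return T
def tf(T,P): return np.atleast_2d(P)@T[:3,:3].T+T[:3,3]
E
python3 - <<'E'
from h import *
t=cv2.imread("pics/top0.png"); s=cv2.imread("pics/side0.png")
a=cv2.resize(t[115:215,180:290],None,fx=3.5,fy=3.5,interpolation=2)  # 385x350
b=cv2.resize(t[140:215,360:460],None,fx=3.85,fy=3.5,interpolation=2)  # 385x262
c=cv2.resize(s[185:300,190:300],None,fx=3.5,fy=2.6,interpolation=2)
d=cv2.resize(s[140:215,300:380],None,fx=4.8,fy=3.5,interpolation=2)
W=np.zeros((600,780,3),np.uint8)
for im,(r,q) in((a,(0,0)),(b,(0,390)),(c,(300,0)),(d,(265,390))): 
    im=im[:600-r]; W[r:r+im.shape[0],q:q+im.shape[1]]=im
W[350:,:]=W[350:,:]
cv2.imwrite("pics/z.png",W)
for n,u,z in(("handL",(217,190),.097),("handR",(254,188),.097),("rackfrontL",(187,168),.138),("rackfrontR",(281,164),.138),("backL",(189,133),.138),("backR",(276,126),.138),
 ("s1",(371,155),.01),("s2",(441,156),.01),("s3",(441,199),.01),("s4",(371,197),.01),("spa",(331,190),.075)):
    print(n,back("top",u,z).round(3))
E
```

```text
handL [0.556 0.311 0.097]
handR [0.562 0.208 0.097]
rackfrontL [0.612 0.385 0.138]
rackfrontR [0.623 0.13  0.138]
backL [0.708 0.383 0.138]
backR [0.727 0.145 0.138]
s1 [ 0.668 -0.122  0.01 ]
s2 [ 0.667 -0.331  0.01 ]
s3 [ 0.539 -0.329  0.01 ]
s4 [ 0.544 -0.122  0.01 ]
spa [ 0.559 -0.004  0.075]
```

View pics/z.png

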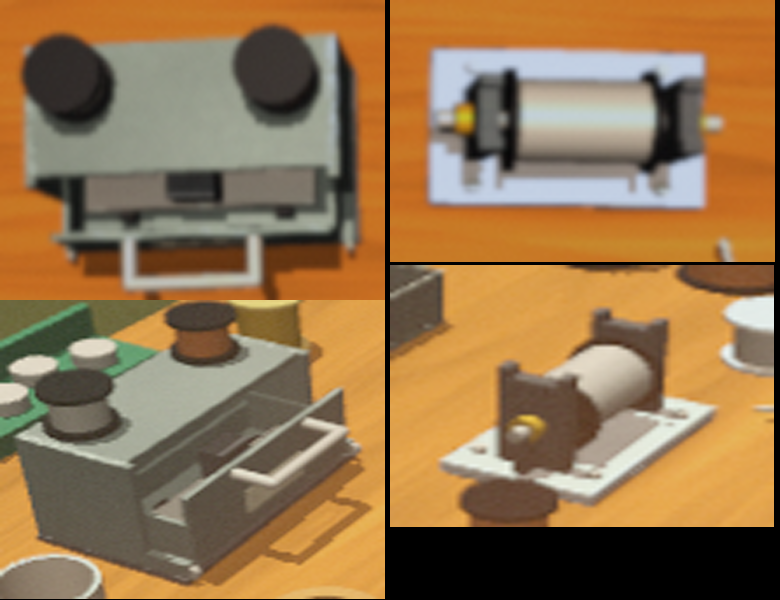

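```bash
cat >> h.py <<'E'
def binT(p):
    T=pose(*p[:3]); B=np.eye(4); B[:3,:3]=Ro.from_euler('y',-p[3]).as_matrix(); B[2,3]=.015; return T@B
E
python3 - <<'E'
from h import *
from scipy.optimize import least_squares as LS
t=lambda x,y:(180+x/3.5,115+y/3.5); s=lambda x,y:(190+x/3.5,185+(y-300)/2.6)
A=.125
rack=[("top",t(25,180),(.048,A,.138)),("top",t(342,172),(.048,-A,.138)),("top",t(335,33),(.15,-A,.138)),("top",t(25,46),(.15,A,.138)),
("side",s(133,465),(.048,A,.138)),("side",s(308,352),(.048,-A,.138)),("side",s(18,435),(.15,A,.138))]
hd=[("top",t(130,284),(-.035,.047,.082)),("top",t(257,282),(-.035,-.047,.082)),("side",s(268,482),(-.035,.047,.082)),("side",s(343,428),(-.035,-.047,.082))]
def f(p):
    r=[]
    for L,T in((rack,pose(*p[:3])),(hd,binT(p))):
        for n,u,P in L: r+=list(proj(n,tf(T,np.array(P)))[0]-u)
    return r
q=LS(f,[.57,.26,0,.2],loss='soft_l1'); print("rack",q.x.round(4),np.round(f(q.x),1).reshape(-1,2).tolist())
b=lambda x,y:(360+(x-390)/3.85,140+y/3.5); d=lambda x,y:(300+(x-390)/4.8,140+(y-265)/3.5)
st=[("top",b(432,48),(.065,.105,.01)),("top",b(704,54),(.065,-.105,.01)),("top",b(704,208),(-.065,-.105,.01)),("top",b(430,205),(-.065,.105,.01)),
("side",d(502,363),(.03,.08,.122)),("side",d(578,378),(-.03,.08,.122)),("side",d(595,312),(.03,-.064,.122)),("side",d(667,322),(-.03,-.064,.122))]
def g(p): return np.concatenate([proj(n,tf(pose(*p),np.array(P)))[0]-u for n,u,P in st])
w=LS(g,[.6,-.225,0],loss='soft_l1'); print("stand",w.x.round(4),g(w.x).round(1).reshape(-1,2).tolist())
T=binT(q.x)
print("handle",tf(T,[-.035,0,.082]).round(4),"bar",tf(T,[.045,0,.017]).round(4),"griptop",tf(T,[.045,0,.073]).round(4))
E
```

```text
rack [ 0.5734  0.2604  0.0294 -0.0345] [[-0.6, -0.4], [0.7, -0.8], [2.1, 1.4], [-0.5, 0.8], [-2.9, 1.0], [0.6, -1.5], [-0.3, 1.0], [1.3, -0.3], [-1.3, -0.6], [2.6, -0.9], [-0.1, 1.4]]
stand [ 0.6038 -0.2272 -0.01  ] [[0.2, 0.6], [0.1, 0.2], [0.3, 0.0], [0.4, -0.2], [-0.1, 0.8], [-0.9, 0.8], [0.1, -0.2], [-0.6, 0.7]]
handle [[0.5413 0.2594 0.0982]] bar [[0.619  0.2617 0.0304]] griptop [[0.6209 0.2618 0.0864]]
```

Bin is shut (angle ≈ 0). Refit with angle fixed, then plan the approach. I'll press the handle down and forward with shut fingertips, because a vertical tool would be crowded by the leaning panel if it gripped there.

```bash
cat >> h.py <<'E'
RACK=np.array([.5715,.2604,.0294]); STAND=np.array([.6038,-.2272,-.010])
def go(target,yaw=None,s=None):
    "shift in tool axes (mm) from current pose to world target, and turn (deg) so tool y is along yaw+90"
    s=s or sense(); R=Ro.from_rotvec(s["tool_rot"]).as_matrix()
    d=R.T@(np.array(target)-s["position"])*1000; tn=None
    if yaw is not None:
        y=np.arctan2(R[1,1],R[0,1]); e=(yaw+np.pi/2-y+np.pi/2)%np.pi-np.pi/2; tn=-np.degrees(e)
    return d.round(1),tn,R.round(3).tolist()
E
python3 - <<'E'
from h import *
import rig
print([k for k in dir(rig) if not k.startswith('_')]); 
try: print(tip_reach)
except Exception as e: print(e)
h=tf(binT([*RACK,0]),[-.035,0,.082])[0]; print(h)
print(go([h[0],h[1],.21],RACK[2]), sense()["joint_pos"])
E
```

```text
['IKError', 'camera', 'camera_model', 'sense', 'sign_off', 'tip_reach']
0.008
[0.53651513 0.25937115 0.097     ]
(array([ 587.3, -625.2,    1.2]), np.float64(14.403557648027496), [[0.961, 0.277, -0.0], [0.277, -0.961, 0.001], [0.0, -0.001, -1.0]]) [-1.36030944e+00  5.27517012e-02  1.40164388e+00 -7.05138120e-07
  1.68858236e+00 -7.03026375e-02]
```

Emit:
{"method": "servo_tool", "body": {
  "commands": [
    [0,0,0,7.2],
    [0,0,0,7.2],
    [23,-42,0,0],
    [23,-42,0,0],
    [23,-42,0,0]
  ],
  "hand": 0
}}

```text
clock: 0.6
position: [0.211, -0.3748, 0.2102]
tool_rot: [-3.14, -0.045, 0.001]
force: [1.5, -0.1, 1.3]
grip_width: 0.0125
```

Emit:
{"method": "servo_tool", "body": {
  "commands": [
    [23,-42,0,0],
    [23,-42,0,0],
    [23,-42,0,0],
    [23,-42,0,0],
    [23,-42,0,0]
  ]
}}

```text
clock: 1.1
position: [0.3198, -0.1613, 0.2109]
tool_rot: [3.141, 0.045, 0.001]
force: [2.1, -0.6, 0.4]
grip_width: 0.0001
```

Emit:
{"method": "servo_tool", "body": {
  "commands": [
    [23,-42,0,0],
    [23,-42,0,0],
    [23,-42,0,0],
    [23,-42,0,0],
    [23,-42,0,0]
  ]
}}

```text
clock: 1.6
position: [0.4286, 0.0522, 0.2108]
tool_rot: [3.141, 0.047, 0.0]
force: [0.0, -1.1, 0.4]
grip_width: 0.0005
```

Emit:
{"method": "servo_tool", "body": {
  "commands": [
    [23,-42,0,0],
    [23,-42,0,0],
    [23,-42,0,0],
    [23,-42,0,0],
    [23,-36,0,0]
  ]
}}

```text
clock: 2.1
position: [0.5375, 0.2598, 0.2102]
tool_rot: [3.141, 0.048, -0.001]
force: [-0.0, -1.6, 0.2]
grip_width: 0.0001
```

Emit:
{"method": "servo_tool", "body": {
  "commands": [
    [0,0,45,0],
    [0,0,35,0],
    [0,0,10,0],
    [0,0,2,0],
    [0,0,0,0]
  ]
}}

```text
clock: 2.6
position: [0.5379, 0.2575, 0.1208]
tool_rot: [-3.141, -0.046, -0.003]
force: [-0.8, 0.8, 0.3]
grip_width: 0.0003
```

```bash
python3 - <<'E'
from h import *
t=camera("top"); s=camera("side")
a=cv2.resize(t[120:220,170:300],(390,300),interpolation=2); b=cv2.resize(s[170:290,200:356],(390,300),interpolation=2)
cv2.imwrite("pics/c1.png",np.hstack([a,b])); print(sense()["position"],sense()["force"])
E
```

```text
[0.53832946 0.25763178 0.12165167] [0.54571141 0.7748369  0.15616188]
```

View pics/c1.png

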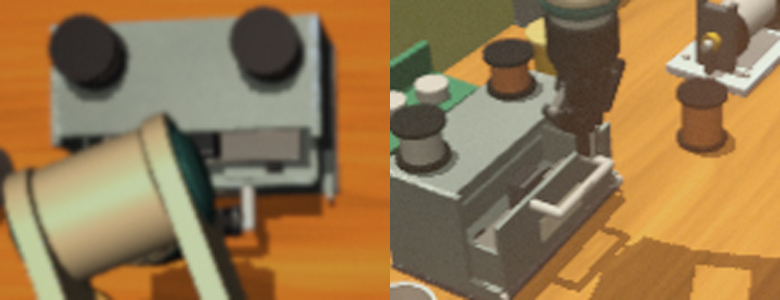

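```bash
python3 - <<'E'
from h import *
print(proj("side",[[.538,.2575,.1135],[.538,.2575,.097]]))
c=lambda x,y:(200+(x-390)*.4,170+y*.4)
for p in((535,208),(608,163),(572,186)): print(c(*p),back("side",c(*p),.1).round(4))
T=binT([*RACK,0]); print(tf(T,[[-.035,.05,.082],[-.035,-.05,.082]]).round(4), proj("side",tf(T,[[-.035,.05,.082],[-.035,-.05,.082]])))
E
```

```text
[[279.91261742 240.16475574]
 [280.20094444 244.93972882]]
(258.0, 253.2) [0.5665 0.3201 0.1   ]
(287.2, 235.2) [0.544  0.2138 0.1   ]
(272.8, 244.4) [0.5546 0.2689 0.1   ]
[[0.535  0.3093 0.097 ]
 [0.538  0.2094 0.097 ]] [[270.01820364 255.66132401]
 [289.89065275 235.88568512]]
```

Emit:
{"method": "servo_tool", "body": {
  "commands": [
    [0,0,4,0],
    [0,0,4,0],
    [0,0,2,0],
    [0,0,2,0],
    [0,0,0,0]
  ]
}}

```text
clock: 3.2
position: [0.5371, 0.2573, 0.1065]
tool_rot: [3.141, 0.046, -0.001]
force: [0.1, 0.2, 0.4]
grip_width: 0.0001
```

Emit:
{"method": "servo_tool", "body": {
  "commands": [
    [0,0,2,0],
    [0,0,2,0],
    [0,0,2,0],
    [0,0,0,0]
  ]
}}

```text
clock: 3.6
position: [0.5371, 0.2573, 0.1005]
tool_rot: [3.141, 0.046, -0.001]
force: [-0.4, -0.6, -0.4]
grip_width: -0.0001
```

```bash
python3 - <<'E'
from h import *
t=camera("top"); s=camera("side")
a=cv2.resize(t[170:220,205:265],(360,300),interpolation=2); b=cv2.resize(s[200:280,240:320],(400,400),interpolation=2)
W=np.zeros((400,760,3),np.uint8); W[:300,:360]=a; W[:,360:]=b
cv2.imwrite("pics/c2.png",W)
E
```

```text
(no output)
```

View pics/c2.png

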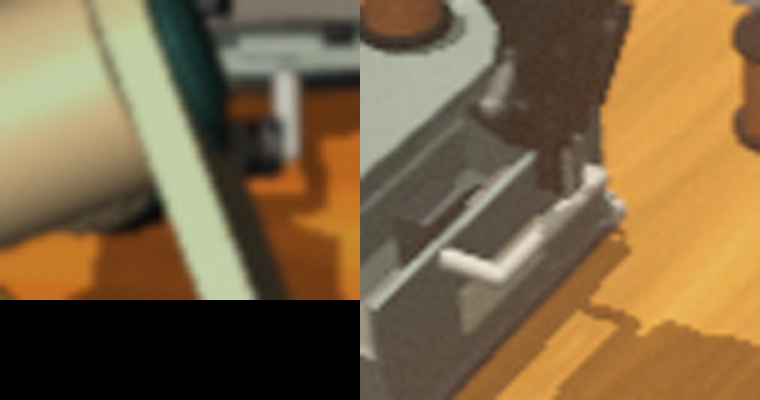

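```bash
python3 - <<'E'
from h import *
for z in(.09,.097,.103):
  print(z,back("top",(252.8,196.2),z).round(4),back("side",(268.3,254.4),z).round(4),back("side",(287.6,234.6),z).round(4),back("side",(278,244.5),z).round(4))
print(proj("side",[[.5371,.2573,.0925],[.5371,.2573,.1125]]),proj("top",[.5371,.2573,.1]))
print((-np.array(M["side"]["R"]).T@np.array(M["side"]["t"])))
E
```

```text
0.09 [0.5398 0.2119 0.09  ] [0.5476 0.3006 0.09  ] [0.5525 0.1999 0.09  ] [0.5498 0.2517 0.09  ]
0.097 [0.5394 0.2108 0.097 ] [0.5421 0.3074 0.097 ] [0.547  0.2076 0.097 ] [0.5444 0.2589 0.097 ]
0.103 [0.539  0.2099 0.103 ] [0.5375 0.3132 0.103 ] [0.5423 0.2142 0.103 ] [0.5397 0.2651 0.103 ]
[[280.58943967 246.29303276]
 [280.24341849 240.51889342]] [[235.87876954 196.88269871]]
[-0.04005016  1.03070052  0.84609505]
```

Emit:
{"method": "servo_tool", "body": {
  "commands": [
    [0,0,3,0],
    [0,0,3,0],
    [0,0,0,0]
  ]
}}

```text
clock: 4.0
position: [0.5369, 0.2573, 0.0942]
tool_rot: [3.141, 0.046, -0.002]
force: [-0.1, -0.2, -0.2]
grip_width: 0.0
```

Emit:
{"method": "servo_tool", "body": {
  "commands": [
    [0,0,3,0],
    [0,0,0,0]
  ]
}}

```text
clock: 4.2
position: [0.5371, 0.2573, 0.0915]
tool_rot: [3.141, 0.046, -0.001]
force: [0.2, 0.6, -0.3]
grip_width: 0.0001
```

Emit:
{"method": "servo_tool", "body": {
  "commands": [
    [0,0,2,0],
    [0,0,2,0],
    [0,0,0,0]
  ]
}}

```text
clock: 4.5
position: [0.5371, 0.2573, 0.0875]
tool_rot: [3.141, 0.046, -0.001]
force: [0.0, -0.6, 0.7]
grip_width: -0.0002
```

Emit:
{"method": "servo_tool", "body": {
  "commands": [
    [0,0,2,0],
    [0,0,2,0],
    [0,0,0,0]
  ]
}}

```text
clock: 4.8
position: [0.5371, 0.2573, 0.0835]
tool_rot: [3.141, 0.046, -0.001]
force: [0.6, 0.9, -0.4]
grip_width: -0.0002
```

```bash
python3 - <<'E'
from h import *
s=camera("side")
b=cv2.resize(s[205:265,250:310],(600,600),interpolation=2)
cv2.imwrite("pics/c3.png",b); print(sense()["force"],sense()["position"])
E
```

```text
[ 1.09079723 -0.21388405  0.07989573] [0.53710861 0.25734553 0.08369635]
```

View pics/c3.png

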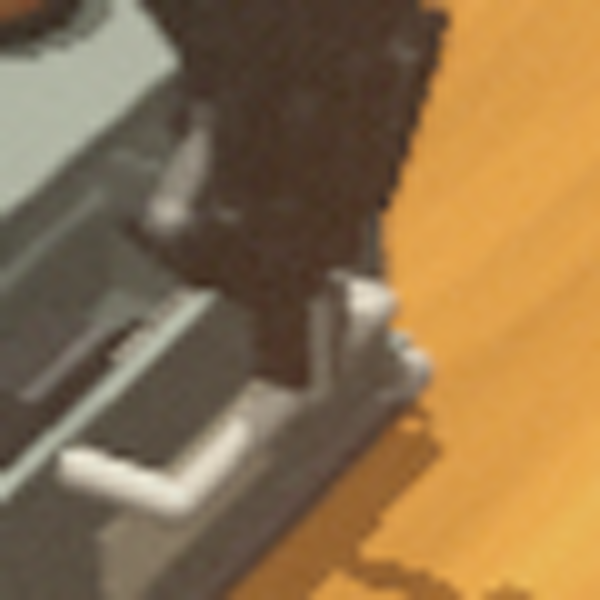

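Emit:
{"method": "servo_tool", "body": {
  "commands": [
    [0,0,2,0],
    [0,0,2,0],
    [0,0,0,0]
  ]
}}

```text
clock: 5.15
position: [0.5376, 0.2576, 0.0825]
tool_rot: [-3.141, -0.046, -0.003]
force: [-6.1, -2.9, 11.2]
grip_width: 0.0001
```

Emit:
{"method": "servo_tool", "body": {
  "commands": [
    [0,0,2,0],
    [0,0,2,0],
    [0,0,0,0]
  ]
}}

```text
clock: 5.45
position: [0.5379, 0.2577, 0.0821]
tool_rot: [-3.14, -0.047, -0.005]
force: [-16.6, -7.1, 31.3]
grip_width: -0.0002
```

Emit:
{"method": "servo_tool", "body": {
  "commands": [
    [0,0,-8,0],
    [7,0,0,0],
    [0,0,2,0],
    [0,0,1,0],
    [0,0,0,0]
  ]
}}

```text
clock: 5.95
position: [0.5453, 0.2577, 0.0824]
tool_rot: [-3.141, -0.046, -0.004]
force: [-2.2, -2.1, 11.2]
grip_width: -0.0004
```

Emit:
{"method": "servo_tool", "body": {
  "commands": [
    [0,0,1,0],
    [0,0,1,0],
    [0,0,1,0],
    [0,0,0,0]
  ]
}}

```text
clock: 6.35
position: [0.5455, 0.2578, 0.0821]
tool_rot: [-3.14, -0.046, -0.006]
force: [-9.3, -4.5, 25.3]
grip_width: 0.0003
```

Emit:
{"method": "servo_tool", "body": {
  "commands": [
    [-2,0,1,0],
    [-4,0,2,0],
    [-4,0,2,0],
    [-4,0,2.4,0],
    [0,0,0,0]
  ]
}}

```text
clock: 6.85
position: [0.5315, 0.2573, 0.0751]
tool_rot: [-3.14, -0.046, -0.007]
force: [-9.9, -5.6, 27.3]
grip_width: 0.0002
```

Emit:
{"method": "servo_tool", "body": {
  "commands": [
    [-3.7,0,2.5,0],
    [-3.6,0,2.6,0],
    [-3.4,0,2.8,0],
    [-3.3,0,3,0],
    [-3.1,0,3.2,0]
  ]
}}

```text
clock: 7.35
position: [0.5122, 0.2566, 0.0599]
tool_rot: [3.141, 0.047, -0.003]
force: [-20.2, -6.5, 29.3]
grip_width: -0.0002
```

Emit:
{"method": "servo_tool", "body": {
  "commands": [
    [-3,0,3.3,0],
    [-2.8,0,3.4,0],
    [-2.7,0,3.5,0],
    [0,0,0,0]
  ]
}}

```text
clock: 7.75
position: [0.5036, 0.2567, 0.0461]
tool_rot: [3.141, 0.047, -0.004]
force: [-4.0, -0.1, 7.4]
grip_width: 0.0
```

Emit:
{"method": "servo_tool", "body": {
  "commands": [
    [-2.5,0,3.5,0],
    [-1,0,2,0],
    [0,0,1,0],
    [0,0,0,0]
  ]
}}

```text
clock: 8.15
position: [0.5005, 0.2566, 0.0406]
tool_rot: [-3.141, -0.047, 0.003]
force: [-8.7, -1.2, 13.9]
grip_width: 0.0003
```

Emit:
{"method": "servo_tool", "body": {
  "commands": [
    [0,0,1.5,0],
    [0,0,1.5,0],
    [0,0,0,0]
  ]
}}

```text
clock: 8.45
position: [0.5006, 0.2568, 0.0402]
tool_rot: [-3.141, -0.047, 0.002]
force: [-17.8, -5.5, 31.7]
grip_width: 0.0001
```

Bin at its stop (42 mm handle drop, as predicted). Back off and look.

Emit:
{"method": "servo_tool", "body": {
  "commands": [
    [0,0,-10,0],
    [-10,0,-40,0],
    [-30,-25,-30,0],
    [-30,-40,0,0],
    [-30,-40,0,0]
  ]
}}

```text
clock: 8.95
position: [0.3976, 0.3593, 0.1171]
tool_rot: [-3.14, -0.043, -0.002]
force: [0.5, 0.5, -0.9]
grip_width: -0.0
```

Emit:
{"method": "servo_tool", "body": {
  "commands": [
    [-20,-45,0,0],
    [-10,-45,0,0],
    [0,-45,0,0],
    [0,0,0,0]
  ],
  "hand": 70
}}

```text
clock: 9.35
position: [0.3621, 0.4959, 0.1134]
tool_rot: [3.139, 0.053, -0.005]
force: [-0.2, -0.7, -0.5]
grip_width: 0.058
```

```bash
python3 - <<'E'
from h import *
t=camera("top"); s=camera("side"); cv2.imwrite("pics/t4.png",t); cv2.imwrite("pics/s4.png",s)
a=cv2.resize(t[120:220,180:300],(396,330),interpolation=2); b=cv2.resize(s[180:300,190:310],(400,400),interpolation=2)
W=np.zeros((400,800,3),np.uint8); W[:330,:396]=a; W[:,400:]=b
cv2.imwrite("pics/c4.png",W); print(sense()["position"])
E
```

```text
[0.36356988 0.49252941 0.11462673]
```

View pics/c4.png

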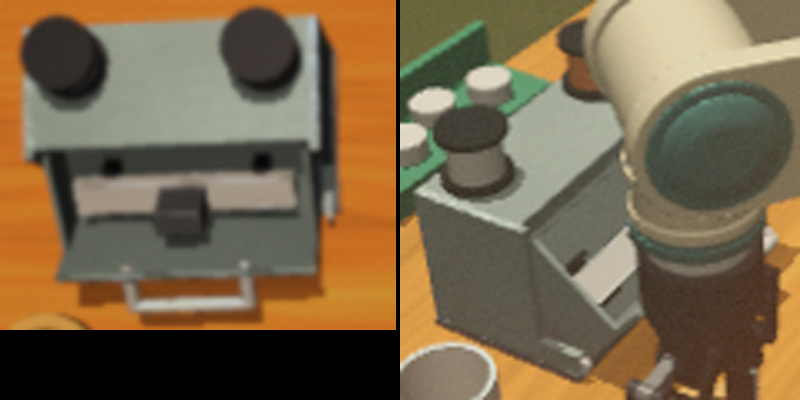

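```bash
python3 - <<'E'
from h import *
from scipy.optimize import least_squares as LS
c=lambda x,y:np.array((180+x/3.3,120+y/3.3)); ic=lambda u:((u-[180,120])*3.3).round(0)
L=[(c(129,306),(-.035,.047,.082)),(c(252,304),(-.035,-.047,.082)),(c(60,278),(0,.111,.092)),(c(318,272),(0,-.111,.092)),
(c(75,178),(.060,.095,.031)),(c(297,172),(.060,-.095,.031)),(c(76,215),(.030,.095,.031)),(c(295,208),(.030,-.095,.031))]
f=lambda p:np.concatenate([proj("top",tf(binT([*p,.70]),np.array(P)))[0]-u for u,P in L])
q=LS(f,RACK,loss='soft_l1'); print(q.x.round(4),f(q.x).round(1).reshape(-1,2).tolist())
T=binT([*q.x,.70])
G=[(x,y,z) for z in(.031,.073) for x in(.033,.057) for y in(.02,-.02)]
for g,u in zip(G,ic(proj("top",tf(T,np.array(G))))): print(g,u)
print("grip pt",tf(T,[.045,0,.059]).round(4),"top",tf(T,[.045,0,.073]).round(4))
s=sense(); print(s["position"],s["grip_width"]); print(proj("side",[s["position"]-[0,0,.008]]), ic(proj("side",s["position"])))
E
```

```text
[0.5769 0.2615 0.0361] [[2.8, -0.4], [-1.8, -0.8], [-1.3, 1.2], [-0.6, 0.5], [0.0, 1.3], [-0.4, 0.7], [1.6, -1.3], [1.2, -1.4]]
(0.033, 0.02, 0.031) [166. 205.]
(0.033, -0.02, 0.031) [212. 204.]
(0.057, 0.02, 0.031) [162. 182.]
(0.057, -0.02, 0.031) [208. 180.]
(0.033, 0.02, 0.073) [159. 234.]
(0.033, -0.02, 0.073) [206. 232.]
(0.057, 0.02, 0.073) [155. 210.]
(0.057, -0.02, 0.073) [202. 209.]
grip pt [[0.5733 0.2614 0.0891]] top [[0.5643 0.2611 0.0998]]
[0.36356988 0.49252941 0.11462673] 0.06951071776566972
[[284.54680565 323.53923232]] [[344. 663.]]
```

```bash
python3 - <<'E'
from h import *
s=cv2.imread("pics/s4.png"); b=cv2.resize(s[250:350,230:350],(720,600),interpolation=2)
st=sense(); P=st["position"]; R=Ro.from_rotvec(st["tool_rot"]).as_matrix()
for k,dz in enumerate((.0,.008)):
  for dy in(-.0348,0,.0348):
    u=(proj("side",P+R@[0,dy,dz])[0]-[230,250])*6; cv2.circle(b,tuple(int(v) for v in u),4,((0,0,255),(0,255,0))[k],-1); print(u.round())
cv2.imwrite("pics/c5.png",b)
E
```

```text
[273. 492.]
[326. 426.]
[376. 363.]
[275. 507.]
[327. 441.]
[377. 378.]
```

View pics/c5.png

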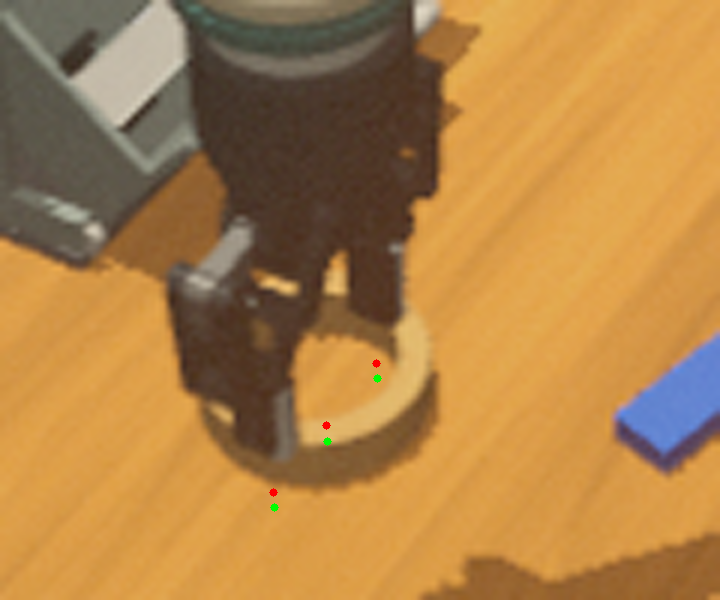

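Fingertips sit about 20 mm higher than the TCP reading says: seen in the picture, and the handle contact agrees. I'll carry that offset. Now the bar grip.

```bash
python3 - <<'E'
from h import *
print(go([.574,.2614,.165],.032)); print(sense()["grip_width"])
E
```

```text
(array([203.1, 237.6, -50.1]), np.float64(-0.06684099201405792), [[1.0, 0.031, -0.002], [0.031, -1.0, -0.003], [-0.002, 0.003, -1.0]])
0.06951071776566972
```

Emit:
{"method": "servo_tool", "body": {
  "commands": [
    [0,10,-40,0],
    [0,45,-10,0],
    [20,45,0,0],
    [30,38,0,0],
    [30,40,0,0]
  ]
}}

```text
clock: 9.95
position: [0.4501, 0.314, 0.1672]
tool_rot: [-3.141, -0.045, -0.002]
force: [1.0, 1.0, -0.7]
grip_width: 0.0695
```

Emit:
{"method": "servo_tool", "body": {
  "commands": [
    [35,30,0,0],
    [35,20,0,0],
    [35,10,0,0],
    [18,0,0,0],
    [0,0,0,0]
  ]
}}

```text
clock: 10.45
position: [0.5757, 0.2579, 0.166]
tool_rot: [3.141, 0.04, -0.001]
force: [0.6, -0.4, -0.2]
grip_width: 0.0699
```

```bash
python3 - <<'E'
from h import *
print(go([.574,.2614,.0535],.032)[:2])
E
```

```text
(array([ -1.5,  -3.6, 112.4]), np.float64(-0.3748491999872638))
```

Emit:
{"method": "servo_tool", "body": {
  "commands": [
    [-1.5,-3.5,40,0],
    [0,0,40,0],
    [0,0,15,0],
    [0,0,5,0],
    [0,0,0,0]
  ]
}}

```text
clock: 10.95
position: [0.5726, 0.2639, 0.0679]
tool_rot: [-3.141, -0.046, -0.002]
force: [-0.5, 0.4, 0.5]
grip_width: 0.07
```

Emit:
{"method": "servo_tool", "body": {
  "commands": [
    [0,0,6,0],
    [0,0,6,0],
    [0,0,0,0]
  ]
}}

```text
clock: 11.25
position: [0.5723, 0.2639, 0.0545]
tool_rot: [3.141, 0.046, -0.0]
force: [-0.6, -0.5, 0.6]
grip_width: 0.0698
```

Emit:
{"method": "servo_tool", "body": {
  "commands": [
    [1,2,0,0],
    [0,0,0,0]
  ]
}}

```text
clock: 11.45
position: [0.5739, 0.2618, 0.0552]
tool_rot: [-3.141, -0.046, -0.001]
force: [0.2, -0.8, 0.2]
grip_width: 0.07
```

Emit:
{"method": "servo_tool", "body": {
  "commands": [
    [0,0,0,0],
    [0,0,0,0],
    [0,0,0,0],
    [0,0,0,0]
  ],
  "hand": 0
}}

```text
clock: 11.85
position: [0.5737, 0.2625, 0.0555]
tool_rot: [-3.14, -0.047, -0.002]
force: [-1.2, 2.7, 4.1]
grip_width: 0.039
```

Emit:
{"method": "servo_tool", "body": {
  "commands": [
    [-3.2,0,-3.8,0],
    [-4.8,0,-5.8,0],
    [-6.4,0,-7.7,0],
    [-6.4,0,-7.7,0],
    [-6.4,0,-7.7,0]
  ]
}}

```text
clock: 12.35
position: [0.5453, 0.261, 0.0875]
tool_rot: [3.141, 0.046, -0.002]
force: [0.5, -0.0, -2.6]
grip_width: 0.0389
```

Emit:
{"method": "servo_tool", "body": {
  "commands": [
    [-6.4,0,-7.7,0],
    [-6.4,0,-20,0],
    [-6,0,-40,0],
    [-10,0,-40,0],
    [0,0,0,0]
  ]
}}

```text
clock: 12.85
position: [0.5188, 0.2615, 0.2033]
tool_rot: [-3.136, -0.047, -0.018]
force: [0.6, 0.5, -2.2]
grip_width: 0.0391
```

```bash
python3 - <<'E'
from h import *
t=camera("top"); s=camera("side"); cv2.imwrite("pics/t6.png",t); cv2.imwrite("pics/s6.png",s)
a=cv2.resize(t[120:220,180:300],(396,330),interpolation=2); b=cv2.resize(s[140:280,200:340],(400,400),interpolation=2)
W=np.zeros((400,800,3),np.uint8); W[:330,:396]=a; W[:,400:]=b
cv2.imwrite("pics/c6.png",W); s=sense(); print(s["position"],s["force"],s["grip_width"])
E
```

```text
[0.517541   0.26051995 0.19644119] [-0.80237837 -0.23981917 -3.05482682] 0.039127259810000294
```

View pics/c6.png

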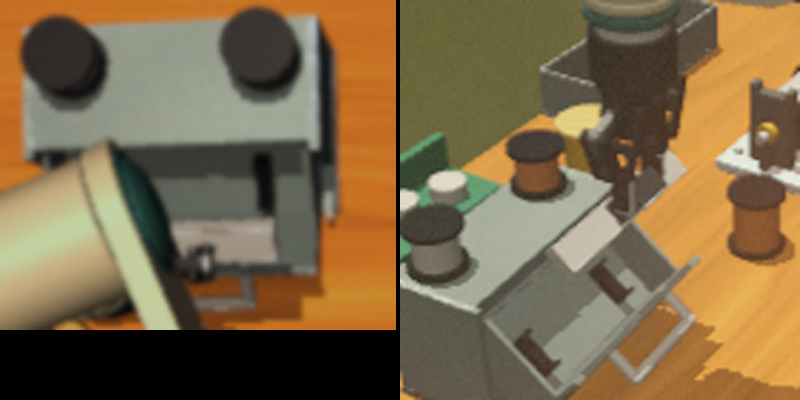

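The bar is held (top view (230,240), side (590,240)), still leaning about 40° as it did in the bin, and the bin has stayed forward. I'll carry it to the stand and square it up against the brackets' -x faces. Its front edge meets them at the same height and the tool swings over it, turning the bar in the pads.

Emit:
{"method": "servo_tool", "body": {
  "commands": [
    [0,10,0,2.4],
    [0,25,0,0],
    [0,40,0,0],
    [0,45,0,0],
    [0,45,0,0]
  ]
}}

```text
clock: 13.45
position: [0.5147, 0.0931, 0.1929]
tool_rot: [3.141, -0.022, -0.006]
force: [1.3, 0.2, -2.0]
grip_width: 0.0389
```

Emit:
{"method": "servo_tool", "body": {
  "commands": [
    [0,45,0,0],
    [0,45,0,0],
    [0,45,0,0],
    [0,45,0,0],
    [0,45,0,0]
  ]
}}

```text
clock: 13.95
position: [0.5116, -0.1319, 0.1931]
tool_rot: [-3.141, 0.023, 0.005]
force: [1.1, -0.1, -3.5]
grip_width: 0.0389
```

Emit:
{"method": "servo_tool", "body": {
  "commands": [
    [0,40,0,0],
    [0,30,0,0],
    [0,18,0,0],
    [0,9,0,0],
    [0,0,0,0]
  ]
}}

```text
clock: 14.45
position: [0.5116, -0.2268, 0.1943]
tool_rot: [-3.141, 0.022, 0.002]
force: [-0.1, -0.5, -3.2]
grip_width: 0.0389
```

```bash
python3 - <<'E'
from h import *
s=sense(); print(s["position"],s["force"],s["grip_width"],go([.520,-.2272,.094],-.010)[:2])
t=camera("top"); s=camera("side"); 
b=cv2.resize(s[80:230,270:410],(560,600),interpolation=2)
cv2.imwrite("pics/c7.png",b)
E
```

```text
[ 0.51156164 -0.22683138  0.19428149] [-0.14028003 -0.47638739 -3.21092067] 0.03891041807018436 (array([  8.6,   0.3, 100.3]), np.float64(-0.2159738035698546))
```

View pics/c7.png

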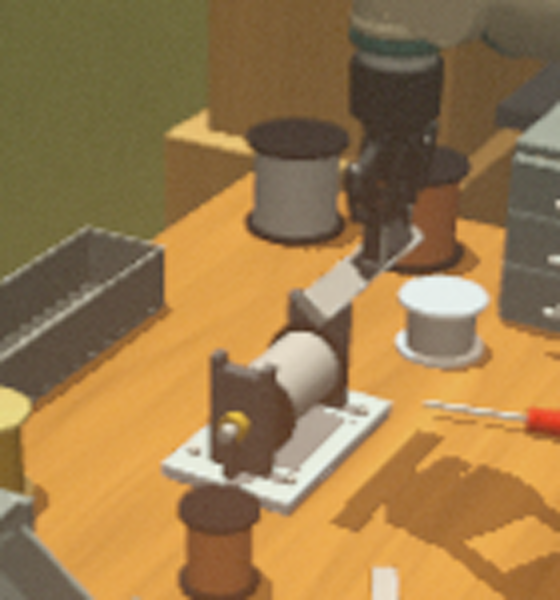

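Emit:
{"method": "servo_tool", "body": {
  "commands": [
    [0,0,40,0],
    [0,0,40,0],
    [5,0,20,0],
    [10,0,0,0],
    [0,0,0,0]
  ]
}}

```text
clock: 15.05
position: [0.5285, -0.226, 0.0963]
tool_rot: [3.141, -0.017, 0.003]
force: [-0.0, 0.6, -3.6]
grip_width: 0.0388
```

Emit:
{"method": "servo_tool", "body": {
  "commands": [
    [3,0,0,0],
    [3,0,0,0],
    [2,0,0,0],
    [0,0,0,0]
  ]
}}

```text
clock: 15.45
position: [0.5353, -0.227, 0.0958]
tool_rot: [3.141, -0.019, 0.001]
force: [-0.6, 0.3, -3.8]
grip_width: 0.039
```

Emit:
{"method": "servo_tool", "body": {
  "commands": [
    [2,0,0,0],
    [2,0,0,0],
    [0,0,0,0]
  ]
}}

```text
clock: 15.75
position: [0.5391, -0.227, 0.0952]
tool_rot: [3.141, -0.02, 0.0]
force: [-0.3, -1.1, -3.2]
grip_width: 0.039
```

Emit:
{"method": "servo_tool", "body": {
  "commands": [
    [2,0,0,0],
    [2,0,0,0],
    [0,0,0,0]
  ]
}}

```text
clock: 16.05
position: [0.5405, -0.2269, 0.0952]
tool_rot: [-3.141, 0.022, 0.011]
force: [-15.3, 3.1, 3.2]
grip_width: 0.039
```

Emit:
{"method": "servo_tool", "body": {
  "commands": [
    [2,0,-2.2,0],
    [2,0,-2.2,0],
    [2.2,0,-2.2,0],
    [2.2,0,-2.2,0],
    [0,0,0,0]
  ]
}}

```text
clock: 16.55
position: [0.5483, -0.2269, 0.1018]
tool_rot: [-3.14, 0.021, 0.014]
force: [-9.6, 1.3, -5.1]
grip_width: 0.0388
```

Emit:
{"method": "servo_tool", "body": {
  "commands": [
    [2.4,0,-2,0],
    [2.4,0,-2,0],
    [2.6,0,-1.7,0],
    [2.6,0,-1.7,0],
    [0,0,0,0]
  ]
}}

```text
clock: 17.05
position: [0.5586, -0.227, 0.1091]
tool_rot: [-3.14, 0.021, 0.014]
force: [-8.7, -0.2, -6.2]
grip_width: 0.0392
```

Emit:
{"method": "servo_tool", "body": {
  "commands": [
    [2.8,0,-1.2,0],
    [1.5,0,-0.5,0],
    [0,0,0,0]
  ]
}}

```text
clock: 17.35
position: [0.5628, -0.2271, 0.1108]
tool_rot: [-3.14, 0.02, 0.014]
force: [-10.4, 0.1, -5.1]
grip_width: 0.0384
```

Emit:
{"method": "servo_tool", "body": {
  "commands": [
    [1.5,0,0,0],
    [1.5,0,0,0],
    [0,0,0,0]
  ]
}}

```text
clock: 17.65
position: [0.5658, -0.2272, 0.1115]
tool_rot: [-3.14, 0.021, 0.013]
force: [-11.3, 1.9, -2.7]
grip_width: 0.0388
```

Emit:
{"method": "servo_tool", "body": {
  "commands": [
    [1.5,0,0,0],
    [1,0,0,0],
    [0,0,0,0]
  ]
}}

```text
clock: 17.95
position: [0.5683, -0.2272, 0.1119]
tool_rot: [-3.14, 0.02, 0.013]
force: [-12.4, 1.7, -1.0]
grip_width: 0.0386
```

```bash
python3 - <<'E'
from h import *
s=camera("side"); print(sense()["position"],sense()["force"],sense()["moment"])
b=cv2.resize(s[110:210,300:400],(600,600),interpolation=2)
cv2.imwrite("pics/c8.png",b)
E
```

```text
[ 0.56831197 -0.22716912  0.11187619] [-12.2358804    1.29278493  -0.80099555] [0.24569892 2.32414945 0.20775202]
```

View pics/c8.png

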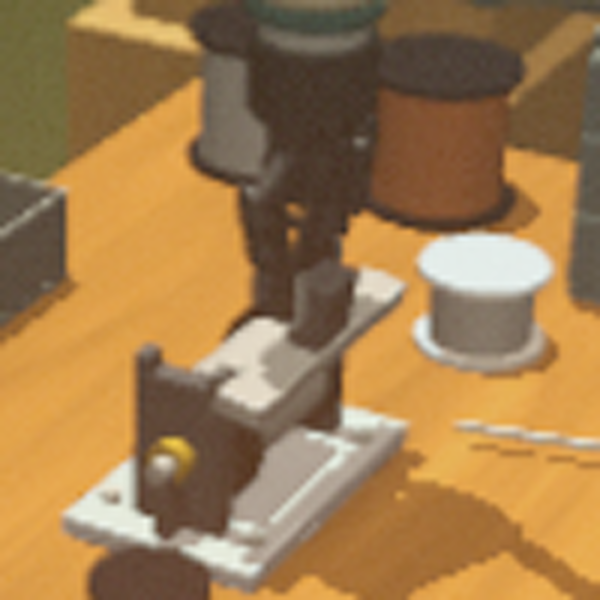

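```bash
python3 - <<'E'
from h import *
from scipy.optimize import least_squares as LS
w=pose(*STAND)
def T(x,z,l):
    B=np.eye(4); B[:3,:3]=Ro.from_euler('y',-l).as_matrix(); B[:3,3]=x,0,z; return w@B
ic=lambda P:(proj("side",P)-[300,110])*6
bar=np.array([(sx*.015,sy*.095,z) for sy in(1,-1) for z in(.014,0) for sx in(1,-1)])
blk=np.array([(sx*.012,sy*.02,z) for z in(.056,.014) for sy in(1,-1) for sx in(1,-1)])
for l in(-.4,-.2,0,.2,.4,.7):
    t=T(-.045,.103,l); print(l,"\n bar",ic(tf(t,bar)).round().astype(int).tolist(),"\n blk",ic(tf(t,blk)).round().astype(int).tolist())
im=cv2.imread("pics/c8.png")
g=cv2.cvtColor(im,cv2.COLOR_BGR2HSV)
m=((g[...,1]<75)&(g[...,2]>115)).astype(np.uint8); 
n,lab,stt,_=cv2.connectedComponentsWithStats(m)
for i in np.argsort(-stt[1:,4])[:5]+1:
    x,y,ww,hh,a=stt[i]; c=max(cv2.findContours((lab==i).astype(np.uint8),0,2)[0],key=cv2.contourArea)
    print(stt[i], cv2.approxPolyDP(c,6,True)[:,0].tolist())
E
```

```text
-0.4 
 bar [[210, 406], [253, 400], [218, 428], [261, 422], [358, 278], [399, 272], [365, 299], [406, 293]] 
 blk [[253, 287], [287, 281], [285, 261], [319, 256], [276, 352], [310, 347], [307, 325], [340, 320]]
-0.2 
 bar [[213, 401], [258, 405], [217, 423], [262, 427], [361, 274], [404, 276], [364, 295], [407, 297]] 
 blk [[269, 282], [305, 284], [300, 257], [336, 258], [279, 348], [315, 351], [310, 321], [345, 324]]
0 
 bar [[217, 397], [263, 410], [216, 418], [262, 432], [365, 270], [408, 281], [364, 290], [407, 302]] 
 blk [[285, 281], [322, 291], [317, 256], [353, 265], [283, 345], [319, 355], [314, 319], [350, 328]]
0.2 
 bar [[222, 394], [267, 416], [217, 414], [262, 436], [369, 267], [412, 287], [364, 286], [406, 306]] 
 blk [[303, 284], [338, 301], [334, 258], [369, 274], [287, 343], [323, 360], [319, 317], [353, 333]]
0.4 
 bar [[227, 392], [269, 423], [218, 410], [260, 440], [375, 266], [414, 293], [366, 282], [405, 309]] 
 blk [[320, 290], [353, 314], [351, 264], [384, 287], [293, 343], [325, 366], [324, 316], [356, 339]]
0.7 
 bar [[236, 392], [271, 432], [222, 405], [25
[... 397 characters left out ...]
97, 445]]
[  413   232   141   139 14668] [[429, 243], [418, 264], [439, 293], [440, 334], [434, 338], [434, 316], [419, 318], [413, 333], [420, 348], [442, 362], [484, 370], [536, 356], [542, 336], [526, 298], [531, 302], [552, 273], [542, 250], [482, 232]]
[  156   269   249   165 12377] [[404, 284], [379, 271], [355, 275], [346, 327], [314, 352], [289, 339], [300, 319], [298, 279], [293, 323], [250, 319], [191, 373], [165, 366], [156, 373], [199, 388], [222, 377], [218, 410], [272, 433], [320, 389], [316, 367], [395, 302]]
[ 208   62   56  112 3676] [[219, 63], [219, 142], [208, 152], [221, 165], [256, 173], [263, 131], [241, 105], [241, 64]]
[460 422 140  26 937] [[460, 424], [599, 447]]
```

Emit:
{"method": "servo_tool", "body": {
  "commands": [
    [1,0,0,0],
    [1,0,0,0],
    [0,0,0,0]
  ]
}}

```text
clock: 18.3
position: [0.5706, -0.2272, 0.1122]
tool_rot: [-3.14, 0.02, 0.011]
force: [-11.3, 0.4, -0.9]
grip_width: 0.0389
```

Emit:
{"method": "servo_tool", "body": {
  "commands": [
    [1,0,0,0],
    [1,0,0,0],
    [0,0,0,0]
  ]
}}

```text
clock: 18.6
position: [0.5724, -0.2272, 0.1123]
tool_rot: [-3.14, 0.02, 0.012]
force: [-12.2, 1.2, 0.2]
grip_width: 0.0391
```

```bash
cat >> h.py <<'E'
from scipy.optimize import differential_evolution as DE
BAR=np.array([(sx*.015,sy*.095,z) for sy in(1,-1) for z in(.014,0) for sx in(1,-1)])
BLK=np.array([(sx*.012,sy*.02,z) for z in(.056,.014) for sy in(1,-1) for sx in(1,-1)])
def barT(x,z,l,y=0):
    B=np.eye(4); B[:3,:3]=Ro.from_euler('y',-l).as_matrix(); B[:3,3]=x,y,z; return pose(*STAND)@B
def leanfit(img,x0,z0,o=(300,110),k=6):
    im=cv2.resize(img[o[1]:o[1]+100,o[0]:o[0]+100],(600,600),interpolation=2); g=cv2.cvtColor(im,cv2.COLOR_BGR2HSV)
    m=((g[...,1]<90)&(g[...,2]>100)).astype(np.uint8)
    hull=lambda P:cv2.convexHull(((proj("side",P)-o)*k).astype(np.int32))
    far=np.zeros_like(m); cv2.fillPoly(far,[hull(tf(barT(x0,z0,0),BAR*[2.2,1.1,1]+[0,0,0])),],1); far=cv2.dilate(far,np.ones((25,25)))
    ex=np.zeros_like(m); cv2.fillPoly(ex,[hull(tf(barT(x0,z0,0),BLK*[2.2,2.0,1.5]))],1)
    W=(far>0)&(ex==0)&(np.arange(600)[:,None]<440)
    def f(p):
        r=np.zeros_like(m); cv2.fillPoly(r,[hull(tf(barT(*p),BAR))],1); return float(((r!=m)&W).sum())
    q=DE(f,[(x0-.02,x0+.02),(z0-.015,z0+.015),(-.6,.8),(-.006,.006)],seed=1,maxiter=60,popsize=12); return q.x.round(4),q.fun,int(W.sum())
def dark(img,x,z,y=0,o=(300,110)): pass
E
python3 - <<'E'
from h import *
s=camera("side"); cv2.imwrite("pics/s9.png",s); print(leanfit(s,-.045,.103))
im=cv2.imread("pics/c8.png"); S=cv2.resize(im,(100,100),interpolation=cv2.INTER_AREA); F=np.zeros((400,640,3),np.uint8); F[110:210,300:400]=S; print(leanfit(F,-.045,.103))
E
```

```text
(array([-0.0413,  0.1073,  0.1669,  0.0025]), np.float64(6548.0), 22836)
(array([-0.0394,  0.104 ,  0.2152, -0.0028]), np.float64(6571.0), 22836)
```

Emit:
{"method": "servo_tool", "body": {
  "commands": [
    [-5,0,0,0],
    [-20,0,-5,0],
    [-40,0,-15,0],
    [-20,0,0,0],
    [0,0,0,0]
  ]
}}

```text
clock: 19.15
position: [0.4888, -0.2267, 0.1341]
tool_rot: [3.141, -0.021, 0.002]
force: [-0.3, 0.3, -3.4]
grip_width: 0.0384
```

```bash
python3 - <<'E'
from h import *
st=sense(); print(st["position"],st["force"],st["grip_width"],go([.5,-.2272,.13],-.01)[1])
t=camera("top"); s=camera("side"); cv2.imwrite("pics/t10.png",t); cv2.imwrite("pics/s10.png",s)
P=st["position"]; 
o=proj("side",P)[0]; a=(o-[45,40]).astype(int); print("side crop origin",a)
A=cv2.resize(s[a[1]:a[1]+90,a[0]:a[0]+75],(450,540),interpolation=2)
o=proj("top",P)[0]; b=(o-[43,25]).astype(int); print("top crop origin",b)
B=cv2.resize(t[b[1]:b[1]+50,b[0]:b[0]+86],(344,200),interpolation=2)
W=np.zeros((540,800,3),np.uint8); W[:,:450]=A; W[:200,455:799]=B
cv2.imwrite("pics/c10.png",W)
E
```

```text
[ 0.48882387 -0.22670367  0.13405751] [-0.33602334  0.33714926 -3.36144543] 0.03838790210118637 -0.21145454427375404
side crop origin [325 126]
top crop origin [371 189]
```

View pics/c10.png

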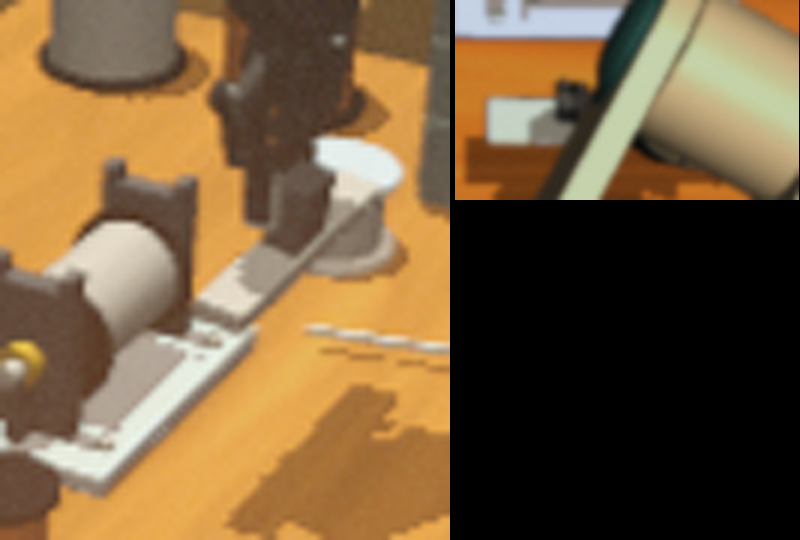

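```bash
python3 - <<'E'
from h import *
from scipy.optimize import least_squares as LS
S=lambda x,y:(325+x/6,126+y/6); Tt=lambda x,y:(371+(x-455)/4,189+y/4)
h=.095
L=[("side",S(198,298),(.015,h,.014)),("side",S(241,318),(-.015,h,.014)),("side",S(240,329),(-.015,h,0)),
("top",Tt(487,97),(.015,h,.014)),("top",Tt(487,143),(-.015,h,.014)),
("side",S(333,180),(-.012,-.02,.056)),("side",S(305,197),(-.012,.02,.056)),("side",S(299,254),(-.012,.02,.014)),("side",S(328,222),(-.012,-.02,.014))]
B=lambda p:barT(p[0],p[1],p[2],p[3])
f=lambda p:np.concatenate([proj(n,tf(B(p),np.array(P)))[0]-u for n,u,P in L])
for l0 in(-.2,.3):
    q=LS(f,[-.11,.13,l0,0],loss='soft_l1',x_scale=[.01,.01,.1,.01]); print(q.x.round(4),q.cost.round(2),f(q.x).round(1).reshape(-1,2).tolist())
print(tf(B(q.x),[0,0,0]))
for u in(Tt(487,97),Tt(487,143)): print(back("top",u,.143))
E
```

```text
[-0.1254  0.1272  0.0596  0.    ] 3.99 [[-0.3, -0.0], [0.6, -0.6], [0.3, 1.2], [-0.0, -0.2], [-0.2, -0.4], [0.5, -2.4], [0.3, -0.7], [-0.2, 0.6], [-0.2, 1.3]]
[-0.1254  0.1272  0.0596  0.    ] 3.99 [[-0.3, -0.0], [0.6, -0.6], [0.3, 1.2], [-0.0, -0.2], [-0.2, -0.4], [0.5, -2.4], [0.3, -0.7], [-0.2, 0.6], [-0.2, 1.3]]
[[ 0.47838972 -0.22591087  0.12721726]]
[ 0.49280319 -0.13100738  0.143     ]
[ 0.46243287 -0.13099434  0.143     ]
```

Lean is now only about 3°, and the bar sits 10 mm to -x of the tool. Next: lift over the cheeks, lower into the notches, and press lightly to seat it.

Emit:
{"method": "servo_tool", "body": {
  "commands": [
    [0,0,-18,0],
    [20,0,0,0],
    [45,0,0,0],
    [40,0,0,0],
    [16,0,0,0]
  ]
}}

```text
clock: 19.75
position: [0.6143, -0.227, 0.1494]
tool_rot: [-3.141, 0.017, -0.0]
force: [-0.5, -0.5, -3.5]
grip_width: 0.0385
```

Emit:
{"method": "servo_tool", "body": {
  "commands": [
    [5,1.5,0,0],
    [0,0,0,0],
    [0,0,0,0]
  ]
}}

```text
clock: 20.05
position: [0.6157, -0.2295, 0.1509]
tool_rot: [-3.141, 0.02, 0.001]
force: [1.1, 0.1, -2.8]
grip_width: 0.0389
```

```bash
python3 - <<'E'
from h import *
s=sense(); print(s["position"],s["force"],go([.6142,-.2277,.125],-.010)[:2])
E
```

```text
[ 0.61567069 -0.22953566  0.15092672] [ 1.13074801  0.07883097 -2.79036339] (array([-1.5, -1.8, 25.9]), np.float64(-0.15540405013346523))
```

Emit:
{"method": "servo_tool", "body": {
  "commands": [
    [-1.5,-1.5,10,0],
    [0,0,10,0],
    [0,0,5,0],
    [0,0,2,0],
    [0,0,0,0]
  ]
}}

```text
clock: 20.55
position: [0.6143, -0.2279, 0.1236]
tool_rot: [-3.141, 0.02, 0.001]
force: [0.2, -0.3, -2.0]
grip_width: 0.0386
```

Emit:
{"method": "servo_tool", "body": {
  "commands": [
    [0,0,2,0],
    [0,0,1.5,0],
    [0,0,0,0]
  ]
}}

```text
clock: 20.85
position: [0.6148, -0.228, 0.1209]
tool_rot: [3.141, -0.019, 0.001]
force: [-0.3, -0.3, -2.1]
grip_width: 0.0387
```

Emit:
{"method": "servo_tool", "body": {
  "commands": [
    [0,0,1,0],
    [0,0,1,0],
    [0,0,0,0]
  ]
}}

```text
clock: 21.15
position: [0.6151, -0.228, 0.1206]
tool_rot: [3.141, -0.019, 0.004]
force: [-1.8, 1.9, 5.0]
grip_width: 0.0386
```

Emit:
{"method": "servo_tool", "body": {
  "commands": [
    [0,0,1,0],
    [0,0,0,0]
  ]
}}

```text
clock: 21.35
position: [0.6153, -0.2281, 0.1205]
tool_rot: [3.14, -0.019, 0.005]
force: [-2.5, 1.7, 8.1]
grip_width: 0.0386
```

Emit:
{"method": "servo_tool", "body": {
  "commands": [
    [0,0,1,0],
    [0,0,1,0],
    [0,0,0,0]
  ]
}}

```text
clock: 21.65
position: [0.6156, -0.2281, 0.1203]
tool_rot: [3.14, -0.019, 0.007]
force: [-3.9, 2.2, 15.7]
grip_width: 0.0389
```

Emit:
{"method": "servo_tool", "body": {
  "commands": [
    [0,0,1,0],
    [0,0,1,0],
    [0,0,0,0]
  ]
}}

```text
clock: 21.95
position: [0.6166, -0.2282, 0.1198]
tool_rot: [3.139, -0.018, 0.012]
force: [-2.9, 3.1, 20.6]
grip_width: 0.0385
```

Emit:
{"method": "servo_tool", "body": {
  "commands": [
    [0,0,1,0],
    [0,0,1,0],
    [0,0,0,0]
  ]
}}

```text
clock: 22.25
position: [0.6175, -0.2282, 0.1194]
tool_rot: [3.138, -0.018, 0.017]
force: [-1.5, 4.4, 24.2]
grip_width: 0.0389
```

Emit:
{"method": "servo_tool", "body": {
  "commands": [
    [0,0,1,0],
    [0,0,0,0],
    [0,0,0,0]
  ]
}}

```text
clock: 22.55
position: [0.6182, -0.2283, 0.1189]
tool_rot: [3.137, -0.018, 0.02]
force: [0.4, 3.8, 24.7]
grip_width: 0.0388
```

Emit:
{"method": "servo_tool", "body": {
  "commands": [
    [-1,0,-2,0],
    [-1,0,-1,0],
    [0,0,0,0]
  ]
}}

```text
clock: 22.85
position: [0.6162, -0.2284, 0.1193]
tool_rot: [3.138, -0.018, 0.019]
force: [6.3, 1.4, 13.1]
grip_width: 0.0388
```

Emit:
{"method": "servo_tool", "body": {
  "commands": [
    [0.7,0,-1,0],
    [0,0,0,0]
  ]
}}

```text
clock: 23.05
position: [0.6163, -0.2283, 0.1192]
tool_rot: [3.138, -0.018, 0.015]
force: [4.8, 1.6, 11.0]
grip_width: 0.0387
```

Emit:
{"method": "servo_tool", "body": {
  "commands": [
    [0,0,0,0],
    [0,0,0,0],
    [0,0,0,0],
    [0,0,0,0]
  ],
  "hand": 62
}}

```text
clock: 23.45
position: [0.613, -0.2279, 0.114]
tool_rot: [-3.141, 0.02, 0.002]
force: [-0.6, -0.2, 0.3]
grip_width: 0.062
```

Emit:
{"method": "servo_tool", "body": {
  "commands": [
    [0,0,-8,0],
    [0,0,-25,0],
    [0,0,-45,0],
    [0,0,-30,0],
    [0,0,0,0]
  ]
}}

```text
clock: 23.95
position: [0.6149, -0.2286, 0.23]
tool_rot: [3.137, -0.02, 0.016]
force: [0.8, 0.5, 0.6]
grip_width: 0.0623
```

Emit:
{"method": "servo_tool", "body": {
  "commands": [
    [-40,0,0,0],
    [-45,0,0,0],
    [-45,0,0,0],
    [-45,0,0,0],
    [0,0,0,0]
  ]
}}

```text
clock: 24.45
position: [0.4341, -0.2252, 0.2218]
tool_rot: [-3.141, 0.023, 0.004]
force: [0.3, 0.2, 0.2]
grip_width: 0.0622
```

```bash
python3 - <<'E'
from h import *
t=camera("top"); s=camera("side"); cv2.imwrite("pics/t11.png",t); cv2.imwrite("pics/s11.png",s)
t0=cv2.imread("pics/top0.png"); s0=cv2.imread("pics/side0.png")
for n,im,i0 in(("top",t,t0),("side",s,s0)):
    ex=barT(0,.112,0)
    # change mask vs start, near the stand; compare with rendered bar+grip
    o=np.floor(proj(n,tf(ex,[0,0,.12]))[0]-50).astype(int); k=6
    c=lambda a:cv2.resize(a[o[1]:o[1]+100,o[0]:o[0]+100],None,fx=k,fy=k,interpolation=cv2.INTER_CUBIC).astype(int)
    D=(np.abs(c(im)-c(i0)).max(2)>22)
    hull=lambda P:cv2.convexHull(np.round((proj(n,P)-o)*k).astype(np.int32))
    near=np.zeros((600,600),np.uint8); 
    for P in(BAR,BLK): cv2.fillPoly(near,[hull(tf(ex,P))],1)
    near=cv2.dilate(near,np.ones((45,45)))>0
    def f(p):
        r=np.zeros((600,600),np.uint8); T=barT(p[0],p[1],p[2],p[3]); T[:3,:3]=T[:3,:3]@Ro.from_euler('z',p[4]).as_matrix()
        for P in(BAR,BLK): cv2.fillPoly(r,[hull(tf(T,P))],1)
        return float(((r>0)!=D)[near].sum())
    if n=="top":
        g=lambda p:f([p[0],.112,0,p[1],p[2]]); q=DE(g,[(-.02,.02),(-.02,.02),(-.1,.1)],seed=0,maxiter=60); print("top x,y,yaw",q.x.round(4),q.fun,int(near.sum())); X=q.x
    else:
        g=lambda p:f([X[0],p[0],p[1],X[1],X[2]]); q=DE(g,[(.095,.14),(-.5,.8)],seed=0,maxiter=60); print("side z,lean",q.x.round(4),q.fun)
        for l in(-.1,-.05,0,.05,.1): print(l,g([.112,l]))
    # change elsewhere
    d=(np.abs(im.astype(int)-i0).max(2)>40).astype(np.uint8); N,_,st,ce=cv2.connectedComponentsWithStats(cv2.morphologyEx(d,cv2.MORPH_OPEN,np.ones((2,2))))
    print(n,[(*st[i,:5].tolist(),) for i in range(1,N) if st[i,4]>8])
E
```

```text
top x,y,yaw [-0.0012 -0.0018 -0.01  ] 8649.0 54232
top [(245, 164, 26, 11, 248), (206, 166, 24, 11, 211), (378, 167, 73, 18, 898), (194, 169, 10, 16, 77), (198, 171, 81, 49, 2587), (376, 185, 4, 5, 20), (385, 186, 4, 4, 16), (433, 186, 6, 6, 30), (245, 203, 365, 197, 27125), (590, 363, 11, 9, 75), (310, 374, 32, 26, 563), (295, 392, 4, 4, 15), (300, 395, 4, 5, 14)]
side z,lean [ 0.1129 -0.0324] 5646.0
-0.1 6027.0
-0.05 5826.0
0 5912.0
0.05 6226.0
0.1 6534.0
side [(371, 38, 192, 96, 5007), (549, 63, 39, 55, 908), (466, 76, 29, 20, 262), (387, 82, 5, 3, 12), (381, 84, 5, 5, 20), (543, 87, 10, 11, 66), (497, 88, 5, 8, 19), (380, 90, 10, 22, 124), (386, 91, 13, 3, 30), (475, 93, 8, 6, 27), (393, 94, 11, 9, 42), (454, 103, 8, 5, 30), (464, 102, 19, 8, 119), (389, 105, 5, 10, 32), (445, 109, 36, 57, 621), (379, 113, 22, 30, 174), (466, 115, 19, 17, 215), (444, 128, 17, 6, 40), (500, 132, 16, 7, 75), (471, 143, 40, 54, 1434), (326, 149, 32, 28, 378), (389, 174, 102, 119, 4626), (492, 193, 4, 6, 17), (541, 200, 4, 6, 12), (474, 203, 18, 29, 180), (493, 210, 15, 15, 127), (524, 213, 29, 68, 507), (280, 217, 9, 10, 55), (442, 225, 10, 4, 22), (245, 226, 65, 75, 1873), (265, 233, 9, 8, 30), (248, 241, 14, 12, 52), (231, 253, 6, 6, 19), (241, 254, 11, 10, 44), (236, 264, 8, 8, 45), (541, 284, 10, 13, 53), (436, 294, 128, 55, 3242), (467, 294, 54, 15, 406)]
```

```bash
python3 - <<'E'
import cv2,numpy as np
t=cv2.imread("pics/t11.png"); s=cv2.imread("pics/s11.png")
a=cv2.resize(t[130:220,350:470],(400,300),interpolation=2); b=cv2.resize(s[130:220,300:400],(400,360),interpolation=2)
W=np.zeros((360,800,3),np.uint8); W[:300,:400]=a; W[:,400:]=b; cv2.imwrite("pics/c11.png",W)
E
python3 -c "
from rig import *
s=sense(); print(s['clock'],s['force']); print(sign_off())"
```

```text
24.55 [-0.30213499  0.07667269  0.35652003]
the job is handed in; nothing more can be done
None
```

The keeper bar is lying in both notches of the pay-off stand, grip up and released, and the job was handed in at 24.6 s with the arm clear of everything.

- **Bin:** I pressed the handle down and forward with shut fingertips until the bin reached its stop. The handle dropped 42 mm, as predicted. The bin was still forward in later pictures.
- **Bar:** I took the bar out by its grip, still leaning about 40°. I squared it up by pushing its edge against the outer faces of the stand's brackets. Then I lowered it into the notches, pressed with about 25 N to seat it, and let go.

**Last checks:** I fitted the final pictures numerically instead of looking at them, because my 12 views were used up.
- **Position:** the bar is 1 mm off in x, 2 mm off in y and 0.01 rad in yaw from the middle of the stand. Its underside is at about 113 mm (nominal 112), so both ends should stick out about 13 to 17 mm past the brackets.
- **Lean:** it came out near zero, with a best fit of -0.03 rad, but the side-view fit was too coarse to pin it to better than about 0.05 rad.
- **Other things:** the before/after pictures showed no change at the bystanders in view. Changes behind or under the arm can't be ruled out from them.

**What disagreed:**
- The fingertips were about 20 mm higher than the reported TCP and `tip_reach` imply. The pictures and the contact with the handle both showed this, so I corrected for it.
- The bar also ended up about 10 mm off centre in the pads while I was squaring it. I measured that and corrected for it before placing.

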